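# Gauge the plate gap of the classroom capacitor

## Task

Take the long taper gauge out of the black kit tray by its handle and slide its blade, nose first and lying flat on the lower plate, straight into the gap between the two metal plates until it drags snugly against both, without jamming it hard. Finish while still holding the gauge by its handle at that depth, so that the gap can be read; leave the other things in the tray and on the table where they are.

Things in the scene. Friction and masses are not known exactly. Their poses are not given: they have to be found in the camera images.
- gauge_grip (a point): Centre of the taper gauge's handle (loose, 100 g): upright grey fin 45 mm long, 12 mm thick, 38 mm tall, pinched across its 12 mm; this point is half-way along it, 19 mm above the gauge's flat underside. Axes: x from handle to nose, z up, y across the fin. The nose lies 112.5 mm ahead along x. Under the fin is a steel foot 22 mm wide, 11 mm high. It lies in the tray on its underside.
- gauge_tip (a point): Middle of the gauge's nose edge, on its underside; axes as gauge_grip. The plain steel blade runs 90 mm back from here to the fin, 22 mm wide, flat below; its upper face climbs evenly from 3 mm thick at the nose to 12 mm at the fin (1 in 10). Sliding on the plates it meets dry friction, very roughly 0.5 to 0.9 times the press.
- ledge (a point): Capacitor stand, fixed: middle of the front edge of the lower aluminium plate, on its upper surface, 50 mm above the table. Axes: x level into the gap, square to the plates' front edges, z up. Lower plate 170 mm long (along x), 120 wide; its first 60 mm stand out before the upper plate as an open ledge. Black base reaches 20 mm further forward, 18 high. Thin column 200 mm in, 143 high.
- upper_edge (a point): Middle of the front lower edge of the upper plate (rigid, 110 mm wide, 100 deep, 8 thick), 60 mm in from ledge along its x. Its height above ledge is the gap: 5.5 to 9.5 mm, differs each time, even all over. Axes as ledge. Its support arm tops out under 60 mm above ledge. The blade drags once it is as thick as the gap at this edge; the push then grows by some N per mm.
- tray: Open black kit tray, 320 x 260 mm, walls 5 mm thick and 34 mm high, inner floor 5 mm above the table; origin at the centre of its underside, x along its 320 mm. It does not move.
- paddle_grip (a point): Centre of the handle of another tool in the tray, to be left alone: the same kind of fin, but with a short, wide, blunt steel paddle (50 x 42 x 13 mm) in place of the long blade. Axes as for gauge_grip.
- jar_a: Small glass jar standing in the tray, 28 mm across, 36 mm high, origin at the centre of its underside. Leave alone.
- jar_b: The same kind of small jar, standing in the tray. Leave alone.
- weight: Brass slug standing in the tray, 24 mm across, 20 mm high, origin at the centre of its underside. Leave alone.
- amber: Amber reagent bottle, 48 mm across, 95 mm high, standing on the table between tray and stand, origin at the centre of its underside. Leave alone.
- flask: Large green glass bottle, 100 mm across, 220 mm high, on the table far to the left, origin at the centre of its underside. Leave alone.
- beaker: Glass beaker, 68 mm across, 85 mm high, on the table far to the right, origin at the centre of its underside. Leave alone.
- washer: Steel collar lying in the tray between the two tools, 20 mm across, 6 mm high, origin at the centre of its underside. Leave alone.
Things that resemble listed ones, but are neither listed nor needed, are in the scene too. Leave any brown or purple look-alike of the part that bears gauge_grip alone.

How it is judged:
By the outcome, as a careful person would: the job done as asked, in the order asked, and still so for the second after the job is handed in, while the arm keeps its last pose, push and grip.
It also fails if it takes over 64 s, if anything falls off the work surface, if the arm or the gripper's body presses on something with over 40 N, if the wrist force passes 120 N, or if a joint passes its speed limit or range.

## Robot

A 6-joint arm with a two-finger parallel gripper is mounted at the origin on the work surface. World frame = base frame: x ahead of the robot, y to its left, z up, the work surface at z = 0. Lengths are in m, angles in rad, forces in N, time in s.
With the tool pointing down it reaches from about 0.375 to 0.9 m from the base axis. Payload 3.1 kg.
Tool frame: the origin (TCP) lies between the finger pads; the fingertips stand robot.tip_extent ahead of it and the grasp point (between the pads) lies 3 mm ahead of it (robot.tip_extent is the distance from the TCP to the fingertips, in m); z points along the fingers, x is the direction in which the jaws open and shut, and the axes are right-handed (so a half turn about z gives the same grasp; the last joint's range is limited). The gripper opens to 87 mm and grips with 3 to 60 N. Pads are 19 mm wide; open, the fingers measure 117 mm over their backs; the gripper's body (75 mm by 190 mm) begins 51 mm behind the grasp point.
Start: joints at [-1.383, 0.527, 1.433, -0, 1.181, -0.178], TCP at [0.224, -0.583, 0.245] pointing down, gripper open.
Joint ranges: [-3.08, 3.08], [-0.75, 2.2], [0.22, 2.44], [-1.43, 4.57], [0, 2.65], [-2.85, 2.85]. Speed limits (rad/s): [2.79, 2.79, 3.14, 3.14, 3.14, 3.14].

## Interface

Orientations are given as a unit quaternion [x, y, z, w].
In Python, from rig import robot, cams gives the robot as it stands.
- The arm moves only by the tool carry_out, never from a script. Its argument "steps" is a list of rows, each a list of 3 entries, a list of its own where there are three numbers: the shift along the world's x, y, z in cm, then the turn about the world's z in degrees, then the closure, from 0 (fully open) to 1 (shut). In form: [[[dx, dy, dz], spin, fingers], ...]. A call has 1 to 10 rows; each row shifts and turns the pose as measured when the row begins; what a row does not reach is not made up. A row lasts 1/10 s, in which the tool goes at most 50 mm and 8.59 degrees, less where a joint would pass 70% of its speed; a pose out of reach is approached as far as the arm can. A call with a gripper value outside its range is refused whole. The fingers move at their own pace and stop on an object; "squeeze" is the grip in N (left out, the last holds). Time passes only in rows, so rows that do not move let the fingers close. It gives the time, the measured TCP pose, the force and the opening at its end, in the units of the state.
- robot.get_obs(): the state, without advancing time (a new reading comes with each control period).
- cams.camera(name): name is "scene" or "side" or "wrist"; returns a dict with "pixels" (480x640x3 uint8, red, green, blue), "fx", "fy", "cx", "cy" (pixels), "eye" and "rotation" of the camera in the world. Camera axes: x right, y up, looking along -z (the intrinsics and any distortion apply to the point x, -y, -z); pixel columns grow to the right and rows downward; lengths in m; the calibration is good to about 2 mm. The wrist camera is an equidistant fisheye: a pixel r from the principal point sees the ray r / f radians off the axis. A picture is of the moment at which its call begins. There is no depth.
- robot.hand_in(): hands the job in, once; it reports no verdict.
The state is a dict: "time": time; "q": joint angles; "joint_velocities": joint speeds; "joint_torque": joint torques, N m; "position": TCP position; "tool_rot": TCP orientation; "ft_force": force on the tool from outside, world axes, zero at the start; "moment": the same for the moment, N m; "grip_width": finger opening in m.
Only numpy, scipy, OpenCV 4.12 (cv2) and the standard library are available. Lean on these libraries where they do the work, as an engineer would, in place of code of your own. Each camera call takes 0.05 s, during which the arm holds its last target. There are 200 camera calls.

## Working session

There is one attempt and no reset: what is moved stays moved. The work goes in short steps, Python scripts to look and compute and a tool call to move; the robot and the scene stay as the last step left them, time stands still between calls to the robot, and variables do not carry over. Pictures are saved under pics/ and viewed, about 8 in all and at most 12, crops included, and the job is handed in when it is done.

Besides the shell and the picture viewer there is one more tool, called after "Request:" as a command line: name --argument value ..., lists and objects as JSON in quotes. carry_out: Moves the arm, as the interface text tells. Its arguments: {"type":"object","properties":{"steps":{"type":"array"},"squeeze":{"type":"number"}},"required":["steps"]}

```bash
ls; mkdir -p pics; python3 - <<'E'
from rig import robot,cams
import cv2,numpy as np
for n in ["scene","side","wrist"]:
    c=cams.camera(n); cv2.imwrite(f"pics/{n}0.png",c["pixels"][:,:,::-1])
    print(n,{k:np.round(v,4).tolist() for k,v in c.items() if k!="pixels"})
print(robot.get_obs(), robot.tip_extent)
E
```

```text
pics
scene {'fx': 567.0331, 'fy': 567.0331, 'cx': 330.4219, 'cy': 233.548, 'eye': [0.9115, -0.6863, 1.1957], 'rotation': [0.2908, 0.0727, 0.2566, 0.9189]}
side {'fx': 547.2555, 'fy': 547.2555, 'cx': 322.5719, 'cy': 235.2456, 'eye': [0.4489, -1.377, 0.8546], 'rotation': [0.5036, -0.0238, -0.0201, 0.8634]}
wrist {'fx': 371.6483, 'fy': 371.6483, 'cx': 316.2143, 'cy': 242.0443, 'eye': [0.2949, -0.5565, 0.385], 'rotation': [-0.1144, 0.0803, -0.5605, 0.8163]}
{'time': 0.15, 'q': array([-1.38252878e+00,  5.28298154e-01,  1.43360589e+00,  1.59042782e-05,
        1.18140201e+00, -1.78486654e-01]), 'joint_velocities': array([ 0.0011112 , -0.0022069 , -0.00409867,  0.00024602,  0.00041371,
        0.00163335]), 'joint_torque': array([ 5.22241407e-04, -4.40429413e+01, -1.76842421e+01,  6.33056648e-02,
        5.52459515e-02, -1.09519647e-04]), 'position': array([ 0.22405641, -0.58289541,  0.24376909]), 'tool_rot': array([ 8.24190737e-01, -5.66311659e-01, -6.03558529e-04, -6.08033854e-04]), 'ft_force': array([ 0.1063556 ,  0.07731138, -0.24967495]), 'moment': array([ 0.00505376, -0.00588837,  0.0035077 ]), 'grip_width': 0.08715309556293298} 0.022
```

View pics/scene0.png

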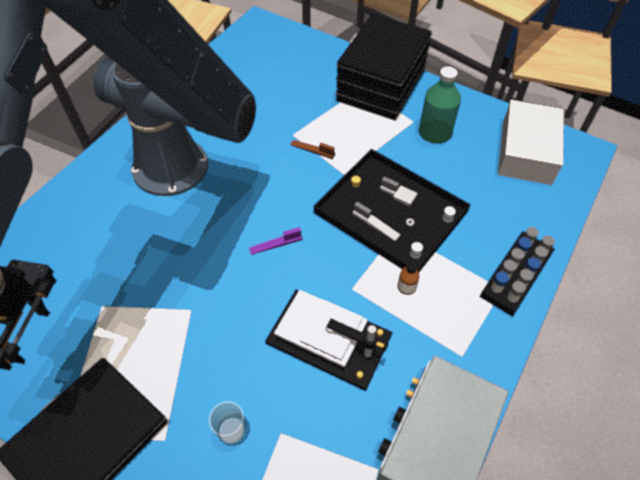

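View pics/side0.png

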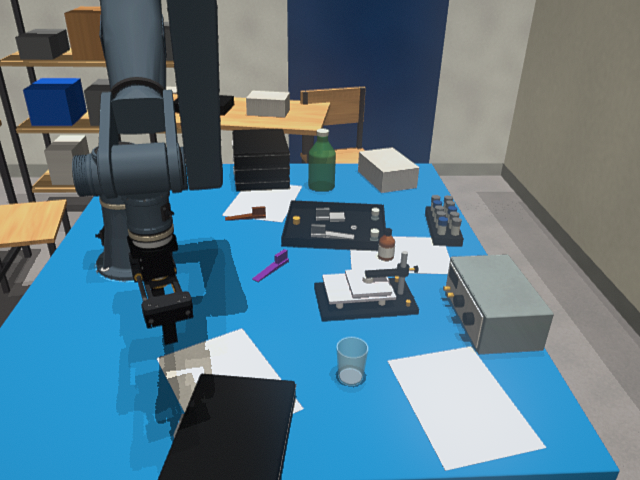

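Scene: the tray is at about (392,210). The long-blade gauge is at (355–400, 205–240), the paddle at (385–415, 180–200) and the stand at (330,340). The brown (313,149) and purple (275,241) look-alikes lie on the table. Next I'll enlarge the tray and stand in both views.

```bash
python3 - <<'E'
import cv2,numpy as np
a=cv2.imread("pics/scene0.png");b=cv2.imread("pics/side0.png")
f=lambda im,x,y,w,h,s:cv2.resize(im[y:y+h,x:x+w],None,fx=s,fy=s,interpolation=cv2.INTER_CUBIC)
# left col: scene tray (5x) 340-420x190-250 ; scene stand 260-400x285-395
t=np.zeros((600,800,3),np.uint8)
for im,x,y,ox,oy in [(a,340,170,0,0),(a,270,285,0,300),(b,300,195,400,0),(b,310,255,400,300)]:
    w,h,s=(80,60,5) if (ox==0 and oy==0) or (ox and oy==0) else (100,75,4)
    if ox==0 and oy: w,h,s=100,75,4
    t[oy:oy+300,ox:ox+400]=f(im,x,y,w,h,s)
cv2.imwrite("pics/crop1.png",t)
E
```

```text
(no output)
```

View pics/crop1.png

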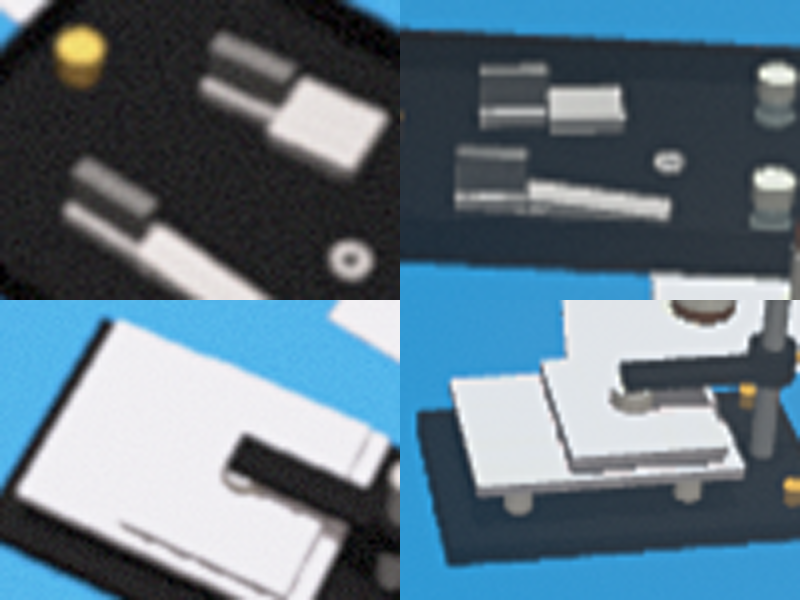

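Crop: the lower tool has the long, narrow blade, so that is the gauge. The upper one has the short, wide paddle. The gauge's fin top centre is at about scene (363.2,206.8) and side (318.6,225.2). The ledge's front corners are at scene (297.5,290)/(274.5,333) and side (323,275)/(330,302.5).

```bash
cat > h.py <<'E'
import numpy as np
from scipy.spatial.transform import Rotation as R
from scipy.optimize import least_squares
def ray(c,uv):
    x,y=(uv[0]-c["cx"])/c["fx"],(uv[1]-c["cy"])/c["fy"]
    if c.get("fish"):
        t=np.hypot(x,y); s=np.sinc(t/np.pi); d=np.array([x*s,-y*s,-np.cos(t)])
    else: d=np.array([x,-y,-1.])
    return R.from_quat(c["rotation"]).apply(d/np.linalg.norm(d))
def proj(c,P):
    p=R.from_quat(c["rotation"]).inv().apply(np.asarray(P)-c["eye"])
    x,y,z=p[...,0],-p[...,1],-p[...,2]
    if c.get("fish"):
        r=np.hypot(x,y); k=np.arctan2(r,z)/np.maximum(r,1e-9)
    else: k=1/z
    return np.stack([c["cx"]+c["fx"]*x*k,c["cy"]+c["fy"]*y*k],-1)
def tri(obs):
    A=0;b=0
    for c,uv in obs:
        d=ray(c,uv);M=np.eye(3)-np.outer(d,d);A=A+M;b=b+M@c["eye"]
    P=np.linalg.solve(A,b)
    return P,[np.round(proj(c,P)-uv,1).tolist() for c,uv in obs]
def onz(c,uv,z):
    d=ray(c,uv);return c["eye"]+d*(z-c["eye"][2])/d[2]
S=dict(fx=567.0331,fy=567.0331,cx=330.4219,cy=233.548,eye=np.array([.9115,-.6863,1.1957]),rotation=[.2908,.0727,.2566,.9189])
D=dict(fx=547.2555,fy=547.2555,cx=322.5719,cy=235.2456,eye=np.array([.4489,-1.377,.8546]),rotation=[.5036,-.0238,-.0201,.8634])
E
python3 - <<'E'
from h import *
np.set_printoptions(precision=4,suppress=True)
sc=lambda x,y:(340+x/5,170+y/5); sd=lambda x,y:(300+(x-400)/5,195+y/5)
s2=lambda x,y:(270+x/4,285+(y-300)/4); d2=lambda x,y:(310+(x-400)/4,255+(y-300)/4)
for n,a,b in [("finback",sc(85,166),sd(461,151)),("finfront",sc(147,204),sd(525,153)),("fin",sc(116,184),sd(493,151)),
 ("ledgeL",s2(112,320),d2(452,380)),("ledgeR",s2(18,492),d2(479,490)),("weight",sc(80,40),(297,217)),("washer",sc(350,260),sd(669,162)),
 ("amberTop",(411,264),(386.5,237)),("padfin",sc(254,58),sd(514,67))]:
    print(n,*tri([(S,a),(D,b)]))
print("tip",onz(S,(398,238),.008),onz(D,(300+268/5,195+212/5),.006))
E
```

```text
finback [0.5217 0.1342 0.0362] [[0.1, 0.2], [-0.1, -0.1]]
finfront [0.5615 0.1283 0.0376] [[0.1, 0.2], [-0.2, -0.1]]
fin [0.5416 0.1314 0.0376] [[0.1, 0.2], [-0.2, -0.1]]
ledgeL [ 0.5363 -0.1682  0.0505] [[0.4, 0.7], [-0.6, -0.4]]
ledgeR [ 0.5473 -0.2822  0.0438] [[0.2, 0.3], [-0.3, -0.2]]
weight [0.4744 0.2157 0.0242] [[0.4, 0.6], [-0.5, -0.3]]
washer [0.6592 0.1751 0.0045] [[0.1, 0.2], [-0.1, -0.1]]
amberTop [0.7325 0.0237 0.0574] [[1.5, 2.4], [-1.9, -1.1]]
padfin [0.5625 0.2437 0.0392] [[-0.1, -0.2], [0.2, 0.1]]
tip [0.6557 0.1116 0.008 ] [0.6514 0.1064 0.006 ]
```

Request:
carry_out --steps '[[[1.9,4.3,0],-3.2,0],[[1.9,4.3,0],-3.2,0],[[1.9,4.3,0],-3.2,0],[[1.9,4.3,0],-3.2,0],[[1.9,4.3,0],-3.2,0],[[1.9,4.3,0],-3.2,0],[[1.9,4.3,0],-3.2,0],[[1.9,4.3,0],-3.2,0.4],[[1.9,4.3,0],-3.2,0.4],[[1.9,4.3,0],-3.2,0.4]]'

```text
time: 1.15
position: [0.4147, -0.1434, 0.2417]
tool_rot: [-0.622, 0.783, -0.0, -0.001]
ft_force: [0.8, 0.1, 0.5]
grip_width: 0.0701
```

Request:
carry_out --steps '[[[1.9,4.2,0],0,0.4],[[1.9,4.2,0],0,0.4],[[1.9,4.2,0],0,0.4],[[1.9,4.2,0],0,0.4],[[1.7,4.2,-1],0,0.4],[[1.7,4.0,-3],0,0.4],[[1.0,2.0,-4],2,0.4]]'

```text
time: 1.85
position: [0.5416, 0.1389, 0.1676]
tool_rot: [-0.637, 0.771, -0.006, 0.006]
ft_force: [0.7, -0.6, 0.4]
grip_width: 0.0526
```

```bash
python3 - <<'E'
from rig import robot,cams
import cv2,numpy as np,pickle
c=cams.camera("wrist"); cv2.imwrite("pics/w1.png",c["pixels"][:,:,::-1]);pickle.dump(c,open("w1.pkl","wb"))
o=robot.get_obs();print(o["position"],o["tool_rot"],c["eye"],c["rotation"],o["time"])
E
```

```text
[0.53832495 0.14045263 0.15951277] [-0.63767795  0.77030059 -0.00124333  0.00151211] [0.61366076 0.12423987 0.3101261 ] [ 0.08289498 -0.10218159  0.76409878 -0.63153812] 1.9
```

View pics/w1.png

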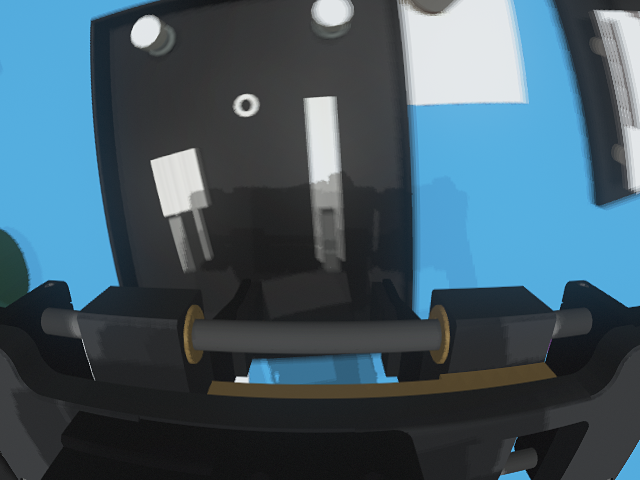

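Wrist view: the gauge blade has its nose corners at (304,98) and (336,97). The foot and fin run down to about (317,262) and (345,258). The paddle is at (180,190) and the washer at (246,104).

```bash
python3 - <<'E'
from h import *
import pickle,cv2
np.set_printoptions(precision=4,suppress=True)
c=pickle.load(open("w1.pkl","rb"));c["fish"]=1
n1,n2=onz(c,(304,98),.008),onz(c,(336,97),.008)
f1,f2=onz(c,(317,262),.016),onz(c,(345,258),.016)
print(n1,n2,np.linalg.norm(n1-n2),f1,f2,np.linalg.norm(f1-f2))
n,f=(n1+n2)/2,(f1+f2)/2
d=n-f;yaw=np.arctan2(d[1],d[0]);print("yaw",np.degrees(yaw),"len",np.hypot(*d[:2]),"grip",n[:2]-.1125*np.array([np.cos(yaw),np.sin(yaw)]))
im=cv2.cvtColor(c["pixels"],cv2.COLOR_RGB2BGR)
cv2.imwrite("pics/w1c.png",cv2.resize(im[80:290,240:440],None,fx=2.8,fy=2.8,interpolation=cv2.INTER_CUBIC))
E
```

```text
[0.6526 0.1274 0.008 ] [0.6486 0.1022 0.008 ] 0.025594678550236206 [0.5187 0.1425 0.016 ] [0.5177 0.119  0.016 ] 0.023539343347303787
yaw -6.875976949418935 len 0.13331410487710665 grip [0.5389 0.1283]
```

View pics/w1c.png

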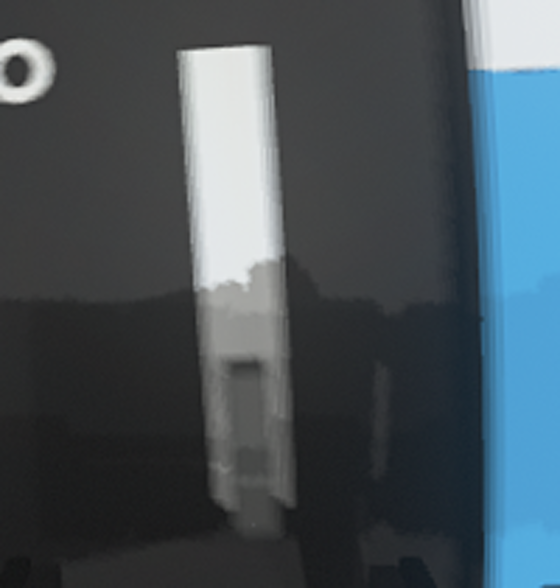

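The wrist fix gives grip (0.539,0.128) and yaw −7 to −9°, against (0.542,0.131) from the fixed cameras. They agree. The blade is 24–25 mm wide and the gauge 133 mm long, which fits the text. I'll descend partway and check.

Request:
carry_out --steps '[[[0.2,-1.0,-1],2.8,0.4],[[0,0,-3],0,0.4],[[0,0,-2.5],0,0.4],[[0,0,0],0,0.4],[[0,0,0],0,0.4]]'

```text
time: 2.4
position: [0.538, 0.1324, 0.088]
tool_rot: [-0.659, 0.752, 0.002, -0.002]
ft_force: [-1.2, -0.8, 0.0]
grip_width: 0.0525
```

```bash
python3 - <<'E'
from rig import robot,cams
from h import *
import cv2,pickle
np.set_printoptions(precision=4,suppress=True)
c=cams.camera("wrist");pickle.dump(c,open("w2.pkl","wb"))
o=robot.get_obs();print(o["position"],np.degrees(R.from_quat(o["tool_rot"]).as_euler("ZYX")),c["eye"])
im=cv2.cvtColor(c["pixels"],cv2.COLOR_RGB2BGR)
cv2.imwrite("pics/w2.png",im[0:480])
c["fish"]=1
p=o["position"]; a=proj(c,p+[0,0,-.02]);print("tcp px",a)
E
```

```text
[0.5379 0.1324 0.0882] [-97.5478  -0.0597 179.673 ] [0.614  0.122  0.2288]
tcp px [315.3062 301.3128]
```

View pics/w2.png

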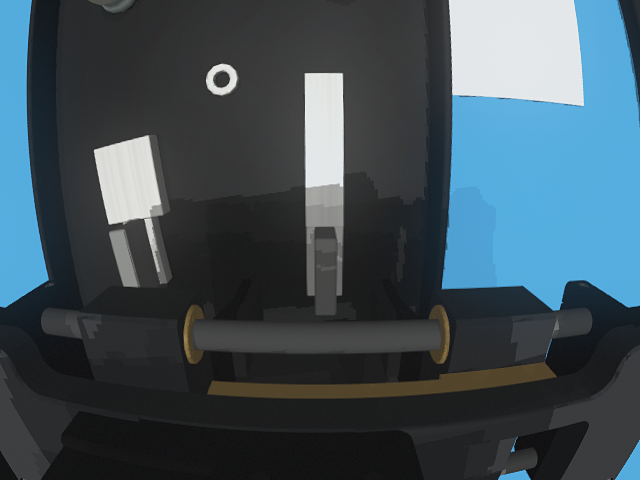

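The blade stands vertical in this view (u 305–343) and the fin top runs from (325,228) to (326,315). I'll compute the offset.

```bash
python3 - <<'E'
from h import *
import pickle
np.set_printoptions(precision=4,suppress=True)
c=pickle.load(open("w2.pkl","rb"));c["fish"]=1
for n,u,v,z in [("nose",324,73,.008),("finF",325.5,228,.043),("finB",326,315,.043),("footBack",324,295,.016),("finL",314,240,.043),("finR",337,240,.043)]:
    print(n,onz(c,(u,v),z))
E
```

```text
nose [0.6505 0.1124 0.008 ]
finF [0.5665 0.1233 0.043 ]
finB [0.5166 0.1292 0.043 ]
footBack [0.5168 0.1298 0.016 ]
finL [0.5609 0.1301 0.043 ]
finR [0.5593 0.1182 0.043 ]
```

Request:
carry_out --steps '[[[0.1,-0.55,-0.5],0.3,0.4],[[0,0,-1.5],0,0.4],[[0,0,-1.5],0,0.4],[[0,0,-0.8],0,0.4],[[0,0,0],0,0.4]]'

```text
time: 2.95
position: [0.5438, 0.1251, 0.0499]
tool_rot: [-0.661, 0.75, -0.003, 0.003]
ft_force: [-0.5, -0.4, -0.3]
grip_width: 0.0523
```

Request:
carry_out --steps '[[[-0.4,0.15,-0.6],0,0.4],[[0,0,-0.3],0,0.4],[[0,0,0],0,0.4]]'

```text
time: 3.25
position: [0.5407, 0.1265, 0.0421]
tool_rot: [-0.661, 0.75, -0.004, 0.004]
ft_force: [0.2, 0.5, 0.4]
grip_width: 0.0522
```

Request:
carry_out --steps '[[[0,0,-0.2],0,0.4],[[0,0,0],0,1],[[0,0,0],0,1],[[0,0,0],0,1],[[0,0,0],0,1],[[0,0,0],0,1],[[0,0,0],0,1]]' --squeeze 35

```text
time: 3.95
position: [0.5414, 0.1267, 0.0408]
tool_rot: [-0.661, 0.75, -0.004, 0.005]
ft_force: [0.4, 0.5, -0.4]
grip_width: 0.0119
```

```bash
cat > st.py <<'E'
from rig import robot
from h import *
np.set_printoptions(precision=4,suppress=True)
o=robot.get_obs();print(o["time"],o["position"],R.from_quat(o["tool_rot"]).as_matrix()[:,2],np.degrees(R.from_quat(o["tool_rot"]).as_euler("ZYX"))[0],o["ft_force"],o["moment"],o["grip_width"])
E
python3 st.py
```

```text
3.95 [0.5414 0.1267 0.0408] [ 0.0129 -0.0002 -0.9999] -97.20807048076077 [ 0.4109  0.4685 -0.4043] [ 0.1867 -0.0142  0.013 ] 0.011946384806234894
```

Grip width is 11.9 mm, so the fin is held. Lifting, then carrying to the stand.

Request:
carry_out --steps '[[[0,0,1.5],0,1],[[0,0,3],0,1],[[0,0,3],0,1],[[0,0,3],0,1],[[-0.5,-1.5,2],0,1],[[-1,-3,0],1.5,1],[[-1,-3.5,0],1.5,1],[[-1,-3.5,0],1.5,1],[[-1,-3.5,0],1.5,1],[[-1,-3.5,0],1.5,1]]'

```text
time: 4.95
position: [0.483, -0.0597, 0.1699]
tool_rot: [0.714, -0.7, 0.004, -0.005]
ft_force: [-0.1, -0.8, -0.4]
grip_width: 0.0116
```

Request:
carry_out --steps '[[[-0.8,-3.5,0],1.5,1],[[-0.8,-3.5,0],1.5,1],[[-0.8,-3.5,0],1.5,1],[[-0.3,-3,0],0,1],[[0,-2,0],0,1],[[0,0,0],0,1],[[0,0,0],0,1]]'

```text
time: 5.65
position: [0.4512, -0.2247, 0.1695]
tool_rot: [0.74, -0.673, 0.003, -0.004]
ft_force: [0.4, 0.6, -1.6]
grip_width: 0.0117
```

```bash
python3 st.py; python3 - <<'E'
from rig import robot,cams
import cv2,pickle
c=cams.camera("wrist");pickle.dump(c,open("w3.pkl","wb"))
cv2.imwrite("pics/w3.png",c["pixels"][:,:,::-1])
E
```

```text
5.65 [ 0.4512 -0.2247  0.1695] [ 0.0109  0.0017 -0.9999] -84.56211310353798 [ 0.3767  0.5553 -1.5553] [ 0.075   0.0726 -0.0121] 0.011739243233765143
```

View pics/w3.png

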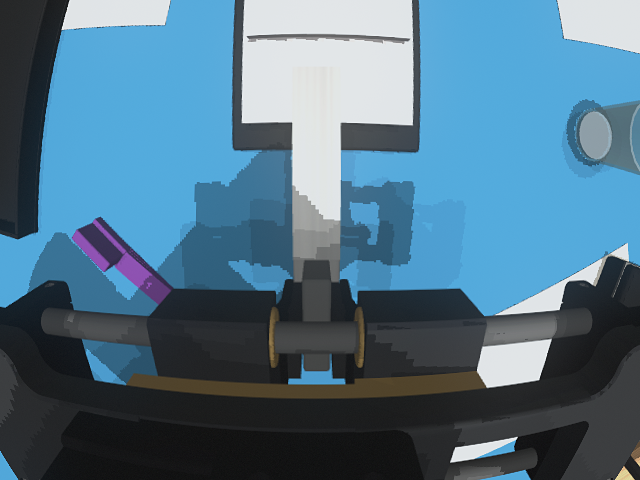

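Held gauge: its nose edge is at about (293–336, 66). The ledge's front corners are at (243,123) and (414,125). The upper plate's front edge runs (248,37)–(409,40).

```bash
python3 - <<'E'
from h import *
import pickle,cv2
np.set_printoptions(precision=4,suppress=True)
c=pickle.load(open("w3.pkl","rb"));c["fish"]=1
a,b=onz(c,(243,123),.05),onz(c,(414,125),.05)
e,f=onz(c,(248,37),.0655),onz(c,(409,40),.0655)
g,h=onz(c,(233,150),.018),onz(c,(419,152),.018)
for n,p,q in(("ledge",a,b),("upper",e,f),("base",g,h)):
    d=p-q;print(n,p,q,"w",np.linalg.norm(d),"mid",(p+q)/2,"yaw",np.degrees(np.arctan2(-d[0],d[1])))
n1,n2=onz(c,(293,66),.1365),onz(c,(335,66),.1365)
print("nose",n1,n2,np.linalg.norm(n1-n2),(n1+n2)/2)
print("expected front px of ledge pts",proj(c,[0.4512+.1125*np.cos(.095),-.2247+.1125*np.sin(.095),.1345]))
im=cv2.cvtColor(c["pixels"],cv2.COLOR_RGB2BGR)
cv2.imwrite("pics/w3c.png",cv2.resize(im[20:170,220:430],None,fx=3.8,fy=3.8,interpolation=cv2.INTER_CUBIC))
E
```

```text
ledge [ 0.5345 -0.1655  0.05  ] [ 0.5454 -0.2856  0.05  ] w 0.12065965468803642 mid [ 0.5399 -0.2255  0.05  ] yaw 5.174740251283666
upper [ 0.5934 -0.1661  0.0655] [ 0.6027 -0.2728  0.0655] w 0.10717221637317395 mid [ 0.598  -0.2194  0.0655] yaw 4.989347475233056
base [ 0.5136 -0.1525  0.018 ] [ 0.5267 -0.3006  0.018 ] w 0.14860952903890035 mid [ 0.5202 -0.2266  0.018 ] yaw 5.082674350291461
nose [ 0.5603 -0.2039  0.1365] [ 0.5621 -0.2233  0.1365] 0.019478355253887567 [ 0.5612 -0.2136  0.1365]
expected front px of ledge pts [315.3916  62.6802]
```

View pics/w3c.png

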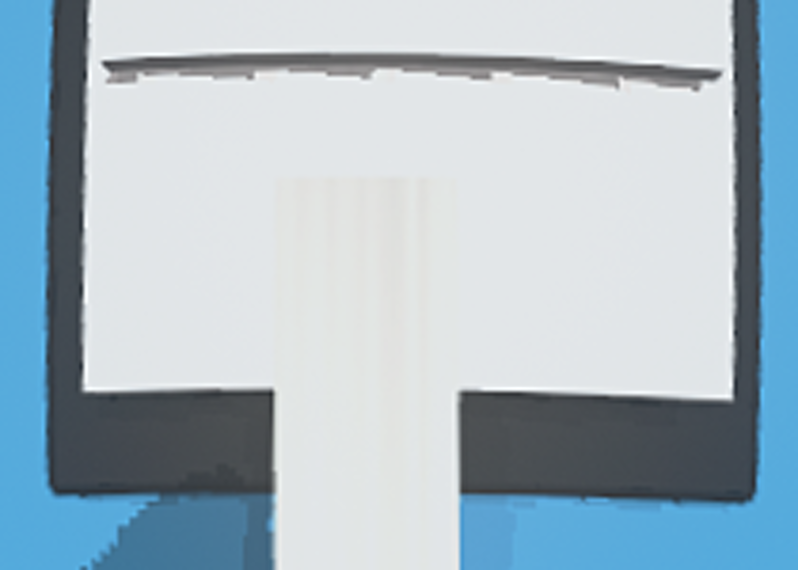

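Both measurements agree: ledge mid (0.540,−0.2255), yaw 5.1°, plate width 120.7 mm (text says 120), upper edge 59 mm in. I'll align, then descend to just above the ledge.

Request:
carry_out --steps '[[[1.0,-0.4,-1.5],-0.3,1],[[0.8,-0.3,-2.5],0,1],[[0,0,-2],0,1],[[0,0,-1],0,1],[[0,0,0],0,1],[[0,0,0],0,1]]'

```text
time: 6.3
position: [0.4703, -0.2241, 0.0984]
tool_rot: [0.741, -0.671, 0.003, -0.005]
ft_force: [0.4, -0.5, -0.6]
grip_width: 0.0118
```

```bash
python3 st.py
```

```text
6.3 [ 0.4703 -0.2241  0.0984] [ 0.0104  0.0032 -0.9999] -84.3463778717364 [ 0.3907 -0.4999 -0.5546] [0.0315 0.1036 0.0297] 0.011770892295996345
```

Request:
carry_out --steps '[[[0,-0.75,-0.4],-0.6,1],[[0,0,-0.3],0,1],[[0,0,0],0,1],[[0,0,0],0,1]]'

```text
time: 6.7
position: [0.4714, -0.2328, 0.0934]
tool_rot: [0.737, -0.675, 0.005, -0.005]
ft_force: [0.2, -0.9, -1.2]
grip_width: 0.0118
```

```bash
python3 st.py; python3 - <<'E'
from rig import robot,cams
import cv2,pickle,numpy as np
c=cams.camera("wrist");pickle.dump(c,open("w4.pkl","wb"))
a=cv2.cvtColor(c["pixels"],cv2.COLOR_RGB2BGR)[0:300,150:490]
b=cv2.cvtColor(cams.camera("side")["pixels"],cv2.COLOR_RGB2BGR)[240:330,270:430]
a=cv2.resize(a,(453,400));b=cv2.resize(b,(347,195),interpolation=cv2.INTER_CUBIC)
t=np.zeros((600,800,3),np.uint8);t[:400,:453]=a
b=cv2.resize(cv2.cvtColor(cams.camera("side")["pixels"],cv2.COLOR_RGB2BGR)[255:315,290:380],(345,230),interpolation=cv2.INTER_CUBIC);t[:230,455:]=b
cv2.imwrite("pics/w4.png",t[:400])
E
```

```text
6.7 [ 0.4714 -0.2328  0.0934] [ 0.0141  0.0001 -0.9999] -84.97300619795492 [ 0.188  -0.8865 -1.1898] [-0.0503  0.038   0.0056] 0.011802918701278548
```

View pics/w4.png

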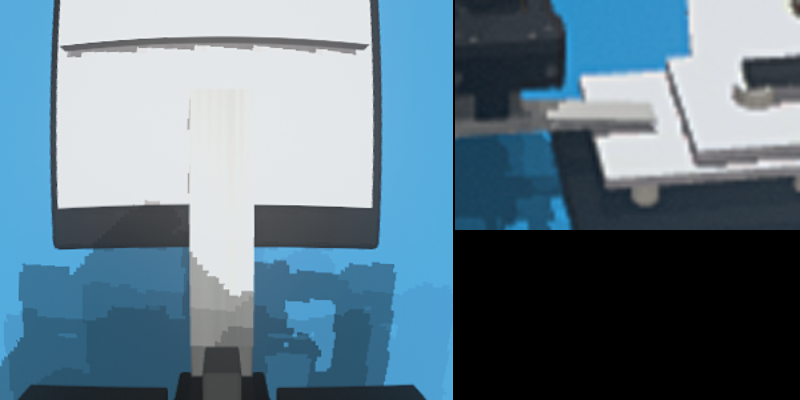

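The nose is over the ledge, centred and square, short of the upper edge. Lowering gently to contact.

Request:
carry_out --steps '[[[0,0,-0.2],0,1],[[0,0,-0.2],0,1],[[0,0,-0.1],0,1],[[0,0,0],0,1]]'

```text
time: 7.25
position: [0.4712, -0.2325, 0.088]
tool_rot: [0.738, -0.675, 0.005, -0.005]
ft_force: [0.6, 0.6, -0.9]
grip_width: 0.0118
```

```bash
python3 st.py
```

```text
7.25 [ 0.4712 -0.2325  0.088 ] [ 0.0137  0.0004 -0.9999] -84.95612484545615 [ 0.6167  0.5675 -0.8528] [-0.0011  0.0792 -0.0151] 0.011776214402739092
```

Request:
carry_out --steps '[[[0,0,-0.1],0,1],[[0,0,-0.1],0,1],[[0,0,0],0,1]]'

```text
time: 7.55
position: [0.4712, -0.2324, 0.0857]
tool_rot: [0.738, -0.675, 0.005, -0.005]
ft_force: [0.1, -0.4, -0.7]
grip_width: 0.0117
```

```bash
python3 st.py
```

```text
7.55 [ 0.4712 -0.2324  0.0857] [ 0.0137  0.0004 -0.9999] -84.95244943267238 [ 0.0644 -0.4344 -0.6512] [-0.0049  0.0322 -0.0056] 0.011746379020084977
```

Request:
carry_out --steps '[[[0,0,-0.06],0,1],[[0,0,0],0,1],[[0,0,0],0,1]]'

```text
time: 7.85
position: [0.4713, -0.2325, 0.0857]
tool_rot: [0.738, -0.675, 0.005, -0.005]
ft_force: [0.4, -1.0, -0.1]
grip_width: 0.0121
```

Request:
carry_out --steps '[[[0,0,-0.06],0,1],[[0,0,0],0,1],[[0,0,0],0,1]]'

```text
time: 8.15
position: [0.4713, -0.2325, 0.0855]
tool_rot: [0.738, -0.675, 0.005, -0.005]
ft_force: [-1.4, -0.7, 1.6]
grip_width: 0.0119
```

```bash
python3 st.py
```

```text
8.15 [ 0.4713 -0.2325  0.0855] [ 0.0144 -0.0001 -0.9999] -84.94419613834559 [-1.4494 -0.6923  1.5968] [0.1559 0.0437 0.0602] 0.011890683905059698
```

Light contact (Fz rose about 2 N at the expected height). Sliding in.

Request:
carry_out --steps '[[[0.5,0.04,0],0,1],[[0.5,0.04,0],0,1],[[0.5,0.04,0],0,1],[[0,0,0],0,1]]'

```text
time: 8.55
position: [0.4871, -0.2313, 0.0856]
tool_rot: [0.738, -0.675, 0.005, -0.005]
ft_force: [-0.1, 0.6, 0.6]
grip_width: 0.0119
```

```bash
python3 st.py
```

```text
8.55 [ 0.4871 -0.2313  0.0856] [ 0.0134 -0.     -0.9999] -84.94364420479488 [-0.131   0.6499  0.6388] [ 0.0278 -0.0899 -0.0078] 0.011908572133650677
```

Request:
carry_out --steps '[[[0.5,0.045,0],0,1],[[0.5,0.045,0],0,1],[[0.5,0.045,0],0,1],[[0.5,0.045,0],0,1],[[0,0,0],0,1]]'

```text
time: 9.05
position: [0.5089, -0.2293, 0.0857]
tool_rot: [0.738, -0.675, 0.005, -0.004]
ft_force: [0.4, -0.1, 0.8]
grip_width: 0.012
```

```bash
python3 st.py
```

```text
9.05 [ 0.5089 -0.2293  0.0857] [ 0.0129 -0.0001 -0.9999] -84.90841988762108 [ 0.3703 -0.1056  0.8344] [ 0.0133 -0.0802  0.006 ] 0.01202327776830995
```

Request:
carry_out --steps '[[[0.2,0.018,0],0,1],[[0.2,0.018,0],0,1],[[0,0,0],0,1]]'

```text
time: 9.35
position: [0.5127, -0.2287, 0.0857]
tool_rot: [0.738, -0.675, 0.004, -0.004]
ft_force: [-0.9, 0.6, 2.1]
grip_width: 0.0117
```

Request:
carry_out --steps '[[[0.2,0.018,0],0,1],[[0,0,0],0,1]]'

```text
time: 9.55
position: [0.5149, -0.2285, 0.0858]
tool_rot: [0.738, -0.675, 0.004, -0.004]
ft_force: [-0.3, 0.6, 1.7]
grip_width: 0.0121
```

Request:
carry_out --steps '[[[0.2,0.018,0],0,1],[[0,0,0],0,1]]'

```text
time: 9.75
position: [0.517, -0.2283, 0.0857]
tool_rot: [0.738, -0.675, 0.004, -0.004]
ft_force: [-0.5, 1.0, 2.6]
grip_width: 0.0115
```

Request:
carry_out --steps '[[[0.2,0.018,0],0,1],[[0,0,0],0,1]]'

```text
time: 9.95
position: [0.5185, -0.228, 0.0858]
tool_rot: [0.738, -0.675, 0.004, -0.004]
ft_force: [-0.9, 0.7, 3.2]
grip_width: 0.0116
```

Request:
carry_out --steps '[[[0.2,0.018,0],0,1],[[0,0,0],0,1]]'

```text
time: 10.15
position: [0.5189, -0.2278, 0.0858]
tool_rot: [0.738, -0.675, 0.002, -0.003]
ft_force: [-1.3, 0.2, 2.5]
grip_width: 0.0117
```

Request:
carry_out --steps '[[[0.2,0.018,0],0,1],[[0,0,0],0,1]]'

```text
time: 10.35
position: [0.5192, -0.2278, 0.0858]
tool_rot: [0.738, -0.675, 0.001, -0.002]
ft_force: [-1.3, -0.2, 3.4]
grip_width: 0.0118
```

Request:
carry_out --steps '[[[0.2,0.018,0],0,1]]'

```text
time: 10.45
position: [0.5194, -0.2275, 0.0857]
tool_rot: [0.738, -0.674, -0.001, -0.0]
ft_force: [-10.8, -4.0, 7.8]
grip_width: 0.0114
```

```bash
python3 st.py; python3 - <<'E'
from rig import cams,robot
import cv2,numpy as np
w=cams.camera("wrist")["pixels"][0:330,150:490,::-1]
s=cams.camera("side")["pixels"][255:315,290:390,::-1]
t=np.zeros((600,800,3),np.uint8);t[:440,:453]=cv2.resize(w,(453,440));t[:208,455:]=cv2.resize(s,(345,208),interpolation=cv2.INTER_CUBIC)
cv2.imwrite("pics/w5.png",t[:440])
E
python3 st.py
```

```text
10.45 [ 0.5194 -0.2275  0.0857] [-0.0011  0.0022 -1.    ] -84.80167751753852 [-10.8294  -3.9668   7.8222] [-0.5456  1.5191 -0.0553] 0.011386388089114106
10.55 [ 0.5194 -0.2275  0.0858] [-0.0011  0.0023 -1.    ] -84.80748245125291 [-7.1941 -3.0291  6.041 ] [-0.4503  0.96   -0.0835] 0.012162582529798254
```

View pics/w5.png

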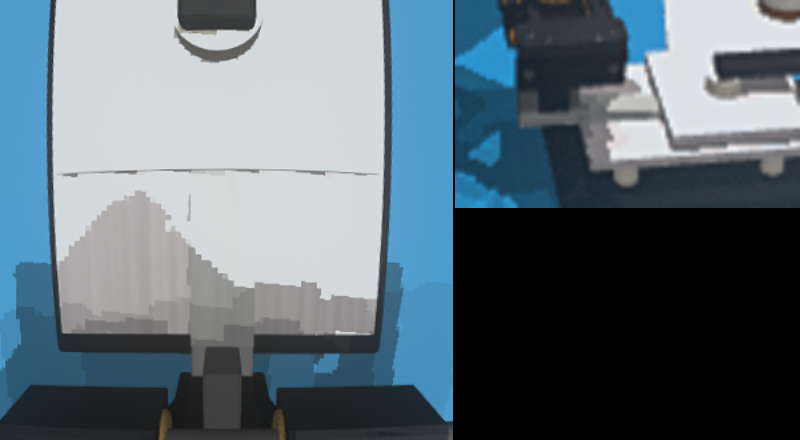

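The blade is centred and straight, and enters under the upper plate at about v 172. TCP height has stayed at 85.7 mm, so the gauge is flat. It stops about 30 mm in, with a push of about 7–10 N. Now checking that the push holds steady.

```bash
python3 - <<'E'
from rig import cams,robot
from h import *
np.set_printoptions(precision=4,suppress=True)
for i in range(8):
    cams.camera("side"); o=robot.get_obs(); print(o["time"],o["position"],o["ft_force"],o["moment"],o["grip_width"])
E
```

```text
10.6 [ 0.5194 -0.2275  0.0858] [-7.7088 -1.7099  6.3592] [-0.4272  0.9791 -0.126 ] 0.011723134682451154
10.65 [ 0.5194 -0.2275  0.0857] [-8.5966 -1.9545  5.853 ] [-0.4319  0.9411 -0.0838] 0.011754657001831396
10.7 [ 0.5194 -0.2275  0.0857] [-8.111  -2.7464  6.7912] [-0.4327  0.9354 -0.0959] 0.011893941006208296
10.75 [ 0.5194 -0.2275  0.0858] [-7.9281 -1.7653  6.2421] [-0.412   0.9229 -0.0898] 0.011952794764869807
10.8 [ 0.5194 -0.2276  0.0858] [-8.1836 -3.106   6.6698] [-0.42    0.9959 -0.1051] 0.012054700367263303
10.85 [ 0.5194 -0.2275  0.0857] [-7.6195 -3.1333  6.604 ] [-0.4447  0.9603 -0.1335] 0.011750826478540697
10.9 [ 0.5194 -0.2275  0.0858] [-7.9228 -2.9498  6.7268] [-0.3493  0.9618 -0.0997] 0.011844333858032366
10.95 [ 0.5194 -0.2275  0.0858] [-7.111  -2.5105  5.8694] [-0.413   0.9859 -0.1053] 0.011894471420318768
```

```bash
python3 -c "
from rig import robot
print(robot.hand_in())"
```

```text
the job is handed in; nothing more can be done
None
```

The gauge's blade is in the gap, nose first, and I handed the job in at about 11 s with the arm still holding the handle. I took the long-bladed gauge from the tray by its fin, set it on the ledge square to the plates, and slid it in until it stopped.

**Last checks:**
- **Depth:** The nose is about 30 mm past the upper plate's front edge, which by the 1-in-10 taper suggests a gap of about 6.0 mm. That is good to a few tenths, because the edge position carries about 2 mm of calibration error.
- **Push:** The blade slid freely to that depth, then 2 mm push commands moved it only 0.2–0.4 mm each. The push held at about 8 N, peaking at about 11 N.
- **Position:** It was centred and straight in the last wrist picture. The tool height stayed at the 85.7 mm expected for the gauge lying flat.

**Disagreements and limits:**
- **Tool tilt:** The tool pitched about 0.8° during the final pushes. The unchanged height suggests the fin turned slightly in the pads and the blade stayed flat. I did not check this separately.
- **Source of the push:** The gripper also carried about 6 N upward, so part of the 8 N is friction on the lower plate as well as the wedge fit.
- **Other items:** I touched nothing else on purpose. I did not take a final picture of the whole table to confirm it.

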